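# Refit the balance spring of an appliance lift

### The job

Refit the loose tension spring of the appliance lift whose fitting is screwed to the wooden cupboard panel: first hook the spring's bent end down into the hole of the anchor strip, feeling for the hole with light pressure because the strip may be clamped anywhere along its travel. Then stretch the spring without overstretching it and drop its eye over the headed stud of the lift arm, so that when you let go the eye is caught under the stud's head and the spring holds the arm on its stop. Do not press the spring hard against the fitting, and leave the screwdriver, the pencil and the roll of tape lying where they are.

Things in the scene. Friction and masses are not known exactly. Their poses are not given: they have to be found in the camera images.
- fitting: Light wooden panel 294 x 178 x 18 mm, fixed flat on the worktop, the steel lift fitting screwed on it. Origin on the worktop; x runs along the fitted spring's line from anchor strip (left) to stud (right), y away from the robot, z up. Panel x -83 to 211, y -129 to 49 mm. Base plate top z = 20; rubber pad under the spring x 70 to 140, 13 mm wide, top z = 26. Lift arm top z = 30.
- anchor_top (a point): Point on the top of the anchor strip (steel, 18 mm wide, 4 mm thick, hollow below, 33 mm over the worktop), at x = 0, y = 0 of the fitting. The strip has one round hole, 8.5 mm, on y = 0. Its setting is NOT measured: the hole's centre is 0 to 34 mm from this point in +x. The strip is plain from the hole back (-x) to the clamp bridge at x = -20 and ends 10 mm past the hole's centre.
- spring: Loose tension spring lying on the panel. Origin: centre of its hook block, dark steel, 24 (x) x 16 (y, grip here from above) x 18 mm high. x points along the coil to the eye, z up. From its -x face a 4 mm wire runs 20 mm level, then turns down as the hook. In +x follow coil (16 mm thick, 36 mm long at rest, it bends a little), eye block, eye. Mass about 0.1 kg.
- hook_tip (a point): Lowest point of the hook's leg, 30 mm behind the hook block's centre and 10.5 mm below it. The leg is 4 mm wire and leans 15 degrees, tip towards the coil, so that tension draws it in. Fully in, the level wire lies on the strip, tip 8.5 mm below the strip's top, block's centre 35 mm over the worktop.
- eye_block (a point): Centre of the eye block, dark steel, 24 mm long, 16 mm wide, 18 mm high: the grip for stretching. 60 mm from the hook block's centre at rest. With the hook in the hole it lies on the rubber pad.
- eye (a point): Centre of the eye, a level ring of 4 mm wire, 15 mm inside and 23 mm outside diameter, 30 mm beyond the centre of the eye block.
- spring_eye (a joint): Stretch of the spring (m), 0 at rest. Pull: 3 N at the start plus 150 N per metre of stretch. About 0.012 to 0.048 when fitted, up to 0.060 while passing over the stud; more than 0.070 overstrains it.
- stud (a point): Middle of the groove of the upright stud on the lift arm, 34 mm over the worktop. Neck 7 mm in diameter, from the arm's top (z = 30) to the head (z = 38); head 11 mm in diameter, top at z = 42. Once in the groove, the eye is pulled towards the anchor until the ring lies on the neck (ring centre 4 mm short of the stud's axis).
- lift_arm (a joint): Angle (rad) of the lift arm, a flat steel lever 24 mm wide lying across the fitting under the stud, pivoted 42 mm nearer to the robot than the stud. 0 on its stop; grows as the stud moves away from the anchor (+x of the fitting), at the start 0.05 to 0.15. Stiff to 0.12 N m: it stays until the fitted spring pulls it home.
- screwdriver: Screwdriver, 190 mm, on the worktop behind the panel. Leave it.
- pencil: Green pencil, 136 x 7 mm, on the panel's near edge. Origin at its middle, underneath. Leave it.
- tape_roll: Roll of tape, 104 mm across, 25 mm high, on the worktop left of the panel. Leave it.

How it is judged:
On the way, in this order (a step that is already met when the one before it is completed fails the run):
1. the hook is down in the hole of the anchor strip and takes the pull of the spring, its eye not yet on the stud (z of hook_tip in the frame of fitting below 0.0275 m and y of hook_tip in the frame of fitting between -0.006 and 0.006 m and x of hook_tip in the frame of fitting between -0.006 and 0.041 m and value of joint spring_eye above 0.003 m and horizontal distance between eye and stud above 0.008 m), for 0.05 s.
2. the stretched spring's eye is over the stud, below its head (z of hook_tip in the frame of fitting below 0.0275 m and y of hook_tip in the frame of fitting between -0.006 and 0.006 m and x of hook_tip in the frame of fitting between -0.006 and 0.041 m and horizontal distance between eye and stud below 0.0075 m and z of eye in the frame of stud between -0.004 and 0.004 m and value of joint spring_eye above 0.008 m), for 0.2 s.
At the end, for the whole second after the job is handed in: Hook down through the strip's hole (tip at least 1.5 mm below the strip's underside), eye round the stud below its head (centre within 7.5 mm of the stud's axis, 4 mm of the groove's middle), spring stretched over 8 mm, lift arm on its stop (within 0.02 rad), all at rest and let go (all of step 2 and value of joint lift_arm below 0.02 rad and contact force between spring and fitting above 3 N and contact force between spring and the arm below 0.1 N and contact force between spring and the fingers below 0.1 N and linear speed of spring below 0.01 m/s and velocity of joint lift_arm between -0.02 and 0.02 rad/s); the robot touches nothing.
It fails at once if the spring is overstretched (more than 70 mm) (value of joint spring_eye above 0.07 m).
It fails at once if the spring is pressed against the fitting with more than 40 N (contact force between spring and fitting above 40 N).
It fails at once if the slack spring (stretched less than 3 mm) is pressed against the fitting with more than 25 N (value of joint spring_eye below 0.003 m and contact force between spring and fitting above 25 N).
It fails at once if the screwdriver, the pencil or the roll of tape is moved more than 20 mm (distance of any of screwdriver, pencil, tape_roll from where it was at the start of the episode above 0.02 m).
It also fails if it takes over 61 s, if anything falls off the work surface, if the arm or the gripper's body presses on something with over 40 N, if the wrist force passes 120 N, or if a joint passes its speed limit or range.

### The arm

A 6-joint arm with a two-finger parallel gripper is mounted at the origin on a cart in front of the work surface, level with it; the furniture and walls round the work are solid. World frame = base frame: x ahead of the robot, y to its left, z up, the work surface at z = 0. Lengths are in m, angles in rad, forces in N, time in s.
With the tool pointing down it reaches from about 0.375 to 0.925 m from the base axis. Payload 5.7 kg.
Tool frame: the origin (TCP) lies on the centre line of the jaws, within the pads' length; the fingertips stand 17 mm ahead of it and the grasp point (between the pads) lies 2 mm behind it; z points along the fingers, y is the line along which they close (so a half turn about z gives the same grasp; the last joint's range is limited). The gripper opens to 85 mm and grips with 20 to 120 N. Pads are 22 mm wide; open, the fingers measure 114 mm over their backs; the gripper's body (76 mm by 85 mm) begins 54 mm behind the grasp point. The pads swing forward as they close: fully open they stand 13 mm farther back than shut.
Start: joints at [-1.369, 0.359, 1.51, -0, 1.272, -0.115], TCP at [0.187, -0.57, 0.248] pointing down, gripper open.
Joint ranges: [-2.97, 2.97], [-1.01, 2.36], [0.21, 2.38], [-0.96, 4.11], [0.2, 2.71], [-2.98, 2.98]. Speed limits (rad/s): [2.39, 2.39, 3.14, 3.14, 3.14, 3.14].

### API

Orientations are given as a unit quaternion [w, x, y, z].
In Python, from bench import get_obs, viewer, robot gives the robot as it stands.
- The arm moves only by the tool play_rows, never from a script. Its argument "plan" is a list of rows, each a list of 7 numbers: the opening, from 0 (shut) to 1 (fully open), then the shift along the world's x, y, z in cm, then the turn, a rotation vector about the world's x, y, z in degrees. In form: [[claw, x, y, z, wx, wy, wz], ...]. A call has 1 to 8 rows; each row shifts and turns the commanded pose from where the row before left it; what a row does not reach is not made up. A row lasts 1/10 s, in which the tool goes at most 50 mm and 8.59 degrees, less where a joint would pass 70% of its speed; a pose out of reach is approached as far as the arm can. A call with a gripper value outside its range is refused whole. The fingers move at their own pace and stop on an object; "squeeze" is the grip in N (left out, the last holds). Time passes only in rows, so rows that do not move let the fingers close. It gives the time, the measured TCP pose, the force, the opening and the grip force at its end, in the units of the state.
- get_obs(): the state, without advancing time (a new reading comes with each control period).
- viewer.grab_frame(name): name is "scene" or "top"; returns a dict with "pixels" (384x512x3 uint8, red, green, blue), "depth" (384x512 float32, m along the optical axis (not along the pixel's ray), 0 where there is no reading), "fx", "fy", "cx", "cy" (pixels), "T" (4x4, takes a point from camera to world coordinates). Camera axes: x right, y down, z forward; pixel columns grow to the right and rows downward; lengths in m; the calibration is good to about 2 mm. A picture is of the moment at which its call begins.
- robot.sign_off(): hands the job in; it is judged then, once.
The state is a dict: "t": time; "joints": joint angles; "qvel": joint speeds; "effort": joint torques, N m; "tcp_pos": TCP position; "ee_rot": TCP orientation; "force": force on the tool from outside, world axes, zero at the start; "wrist_torque": the same for the moment, N m; "width": opening from 0.0 (shut) to 1.0 (fully open); "finger_force": force on a finger pad.
Only numpy, scipy, OpenCV 4.12 (cv2) and the standard library are available. Lean on these libraries where they do the work, as an engineer would, in place of code of your own. Each camera call takes 0.05 s, during which the arm holds its last target. There are 200 camera calls.

## Working session

There is one attempt and no reset: what is moved stays moved. The work goes in short steps, Python scripts to look and compute and a tool call to move; the robot and the scene stay as the last step left them, time stands still between calls to the robot, and variables do not carry over. Pictures are saved under pics/ and viewed, at most 10 in all, crops included, and the job is handed in when it is done.

Besides the shell and the picture viewer there is one more tool, called after "Call:" by a JSON object that holds its "name" and its "arguments", one argument or row to a line. play_rows: Moves the arm, as the interface text tells. Its arguments: {"type":"object","properties":{"plan":{"type":"array"},"squeeze":{"type":"number"}},"required":["plan"]}

```bash
mkdir -p pics; ls; python3 - <<'E'
from bench import get_obs, viewer, robot
import cv2, numpy as np
for n in ("top","scene"):
    f=viewer.grab_frame(n); np.savez(f"pics/{n}0.npz",**f)
    cv2.imwrite(f"pics/{n}0.png",cv2.cvtColor(f["pixels"],cv2.COLOR_RGB2BGR))
    print(n,f["fx"],f["fy"],f["cx"],f["cy"],np.round(f["T"],3).tolist())
o=get_obs();print(o)
E
```

```text
pics
top 427.5169217532287 427.5169217532287 258.902733892036 189.93015082013554 [[0.026, -0.98, 0.195, 0.355], [-0.999, -0.032, -0.027, 0.229], [0.033, -0.195, -0.98, 0.909], [0.0, 0.0, 0.0, 1.0]]
scene 376.87541476665194 376.87541476665194 250.0845787587584 186.73836215702033 [[-0.902, -0.193, 0.386, 0.209], [-0.432, 0.432, -0.792, 0.904], [-0.014, -0.881, -0.473, 0.455], [0.0, 0.0, 0.0, 1.0]]
{'t': 0.1, 'joints': array([-1.36911695e+00,  3.59441848e-01,  1.51131941e+00,  1.46987994e-05,
        1.27253542e+00, -1.15089260e-01]), 'qvel': array([ 2.51690676e-04, -6.41746492e-05, -9.85156894e-04,  2.12220855e-04,
        1.19562337e-04, -1.69357291e-03]), 'effort': array([ 8.98489475e-05, -5.28650022e+01, -2.79350263e+01, -2.53894777e-04,
        4.97109766e-03,  1.87605046e-06]), 'tcp_pos': array([ 0.18678277, -0.56956297,  0.24753418]), 'ee_rot': array([-8.51519027e-04,  9.87483385e-01,  1.57720758e-01, -2.98599570e-05]), 'force': array([-0.14528151, -0.2972606 , -0.78532648]), 'wrist_torque': array([ 0.01294515,  0.03171821, -0.05980422]), 'finger_force': 0.0, 'width': 0.9979020002815874}
```

View pics/top0.png

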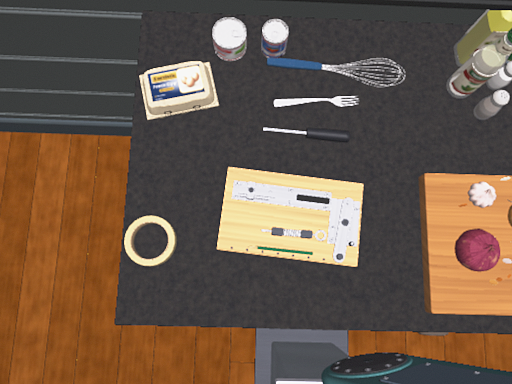

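View pics/scene0.png

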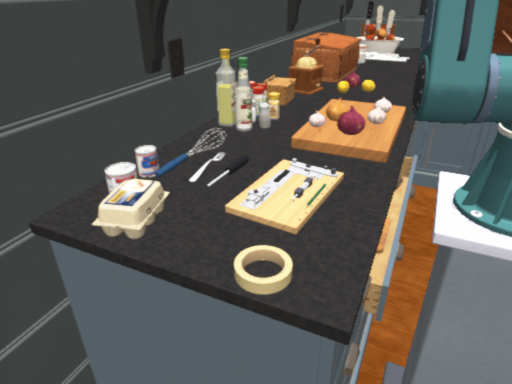

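The top view shows the panel at about u 217–363, v 167–266. The spring lies near (292,233), with the hook to the left at 265 and the eye at 320. The anchor strip is near (245,190), the stud near (351,243) and the pencil near (285,250). I'll enlarge the panel and measure it.

```bash
cat > h.py <<'E'
import numpy as np, cv2
from bench import get_obs, viewer, robot
def ray(f,u,v,z):
    T=f["T"];d=T[:3,:3]@np.array([(u-f["cx"])/f["fx"],(v-f["cy"])/f["fy"],1]);o=T[:3,3]
    return o+d*(z-o[2])/d[2]
def proj(f,p):
    T=f["T"];c=T[:3,:3].T@(np.array(p)-T[:3,3]);return np.array([f["fx"]*c[0]/c[2]+f["cx"],f["fy"]*c[1]/c[2]+f["cy"]])
def panel(f):
    h=cv2.cvtColor(f["pixels"],cv2.COLOR_RGB2HSV)
    m=cv2.inRange(h,(12,60,120),(32,255,255)); m[:155]=0;m[280:]=0;m[:,:205]=0;m[:,380:]=0
    c=max(cv2.findContours(m,cv2.RETR_EXTERNAL,cv2.CHAIN_APPROX_NONE)[0],key=cv2.contourArea)
    hull=cv2.convexHull(c)[:,0]
    return np.array([ray(f,u,v,0.018)[:2] for u,v in hull]),m
E
python3 - <<'E'
from h import *
f=dict(np.load("pics/top0.npz"))
P,m=panel(f)
r=cv2.minAreaRect((P*1000).astype(np.float32));print(r);print(cv2.boxPoints(r))
im=cv2.cvtColor(f["pixels"],cv2.COLOR_RGB2BGR)[160:275,210:370]
cv2.imwrite("pics/crop1.png",cv2.resize(im,None,fx=5,fy=5,interpolation=cv2.INTER_CUBIC))
# depth derived z on panel
for u,v in [(240,230),(292,200),(245,190),(292,233),(345,230)]:
    d=f["depth"][v,u];print(u,v,(f["T"]@np.array([(u-f["cx"])/f["fx"]*d,(v-f["cy"])/f["fy"]*d,d,1]))[:3].round(4))
E
```

```text
((480.17059326171875, 134.8632354736328), (295.0828552246094, 179.4397430419922), 84.56058502197266)
[[376.8688     -3.5089722]
 [555.50055   -20.518639 ]
 [583.4724    273.23544  ]
 [404.84064   290.24512  ]]
240 230 [0.4466 0.2414 0.0161]
292 200 [0.5133 0.1334 0.0182]
245 190 [0.3551 0.2286 0.9092]
292 233 [0.442 0.134 0.031]
345 230 [0.4517 0.0235 0.0286]
```

View pics/crop1.png

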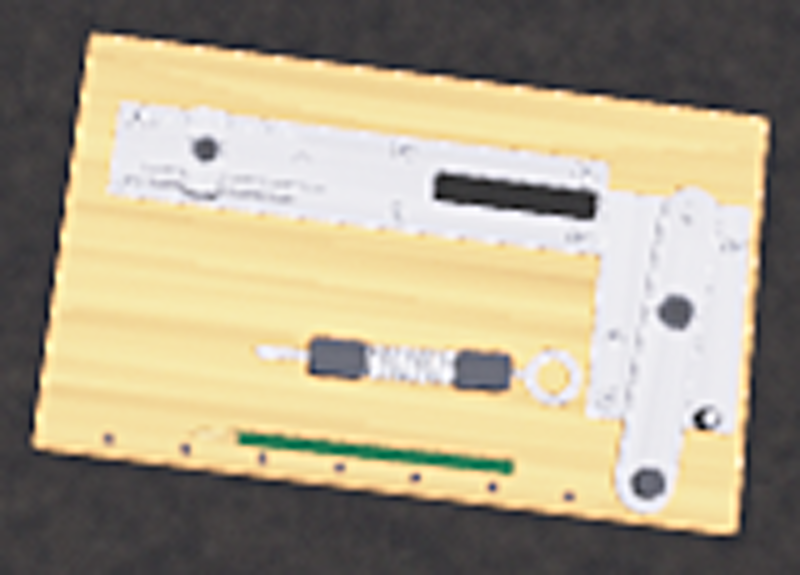

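Panel size matches (295×179 vs 294×178). Next: the fitting frame, feature positions in it, and contrast/depth along the strip.

```bash
cat >> h.py <<'E'
def frame(f):
    P,_=panel(f); r=cv2.minAreaRect((P*1000).astype(np.float32)); b=cv2.boxPoints(r)
    e=[(b[i]-b[(i+1)%4]) for i in range(4)]; ex=max(e,key=lambda d:-d[1]); ex=ex/np.linalg.norm(ex)
    ey=np.array([-ex[1],ex[0]]); O=np.array(r[0])-64*ex+40*ey
    return O/1000,ex,ey
def tofit(F,p): d=np.array(p[:2])-F[0]; return np.array([d@F[1],d@F[2]])*1000
def toworld(F,x,y): return F[0]+(x*F[1]+y*F[2])/1000
E
python3 - <<'E'
from h import *
f=dict(np.load("pics/top0.npz"));g=dict(np.load("pics/scene0.npz"))
F=frame(f);print(F)
for n,u,v,z in [("stud",677,312,.042),("pivot",648,483,.033),("eye",553,376,.027),("eyeblk",482,370,.036),("hookblk",337,357,.036),("hookend",260,352,.029),("screw",205,149,.04),("padL",435,185,.026),("padR",597,205,.026),("pen",375,453,.025)]:
    p=ray(f,u/5+210-.4,v/5+160-.4,z);print(n,p.round(4),tofit(F,p).round(1))
# rectified views of strip region from both cameras at z=33
for n,c in (("t",f),("s",g)):
    xs=np.arange(-60,160,.4);ys=np.arange(40,-40,-.4)
    M=np.array([[proj(c,[*toworld(F,x,y),.033]) for x in xs] for y in ys],np.float32)
    im=cv2.remap(c["pixels"],M[...,0],M[...,1],cv2.INTER_CUBIC)[...,::-1]
    im=np.clip((im.astype(float)-150)*2.4,0,255).astype(np.uint8)
    cv2.imwrite(f"pics/r{n}.png",cv2.resize(im,None,fx=1.4,fy=1.4))
a=cv2.imread("pics/rt.png");b=cv2.imread("pics/rs.png");cv2.imwrite("pics/rect.png",np.vstack([a,b]))
d=f["depth"]
for v in range(188,204,2):
    print(v,[ (u,round(float((f["T"]@np.array([(u-f["cx"])/f["fx"]*d[v,u],(v-f["cy"])/f["fy"]*d[v,u],d[v,u],1]))[2]*1000),0)) for u in range(236,284,3)])
E
```

```text
(array([0.52605724, 0.19478331]), array([-0.09479325, -0.995497  ], dtype=float32), array([ 0.995497  , -0.09479325], dtype=float32))
stud [0.4666 0.0264 0.042 ] [173.3 -43.2]
pivot [0.3973 0.0372 0.033 ] [ 169.1 -113.2]
eye [0.4404 0.075  0.027 ] [127.4 -73.9]
eyeblk [0.4411 0.1058 0.036 ] [ 96.7 -76.1]
hookblk [0.4447 0.1654 0.036 ] [ 37.  -78.2]
hookend [0.4466 0.1967 0.029 ] [  5.6 -79.3]
screw [0.529 0.222 0.04 ] [-27.4   0.4]
padL [0.5195 0.1246 0.026 ] [70.5  0.1]
padR [0.5131 0.056  0.026 ] [139.4   0.2]
pen [0.4068 0.1482 0.025 ] [  57.6 -114.3]
188 [(236, 18.0), (239, 35.0), (242, 33.0), (245, 33.0), (248, 44.0), (251, 42.0), (254, 34.0), (257, 34.0), (260, 35.0), (263, 34.0), (266, 33.0), (269, 32.0), (272, 22.0), (275, 21.0), (278, 20.0), (281, 19.0)]
190 [(236, 21.0), (239, 34.0), (242, 33.0), (245, 909.0), (248, 39.0), (251, 46.0), (254, 33.0), (257, 32.0), (260, 33.0), (263, 34.0), (266, 31.0), (269, 35.0), (272, 32.0), (275, 18.0), (278, 19.0), (281, 19.0)]
192 [(236, 18.0), (239, 33.0), (242, 34.0), (245, 34.0), (248, 40.0), (251, 37.0), (254, 34.0), (257, 35.0), (26
[... 465 characters left out ...]
9, 33.0), (272, 32.0), (275, 20.0), (278, 21.0), (281, 20.0)]
198 [(236, 21.0), (239, 22.0), (242, 22.0), (245, 20.0), (248, 30.0), (251, 32.0), (254, 22.0), (257, 21.0), (260, 29.0), (263, 27.0), (266, 27.0), (269, 21.0), (272, 22.0), (275, 19.0), (278, 18.0), (281, 17.0)]
200 [(236, 20.0), (239, 16.0), (242, 17.0), (245, 17.0), (248, 22.0), (251, 18.0), (254, 20.0), (257, 22.0), (260, 20.0), (263, 20.0), (266, 22.0), (269, 19.0), (272, 19.0), (275, 21.0), (278, 19.0), (281, 21.0)]
202 [(236, 17.0), (239, 19.0), (242, 18.0), (245, 20.0), (248, 18.0), (251, 17.0), (254, 18.0), (257, 17.0), (260, 19.0), (263, 18.0), (266, 21.0), (269, 21.0), (272, 21.0), (275, 21.0), (278, 21.0), (281, 21.0)]
```

View pics/rect.png

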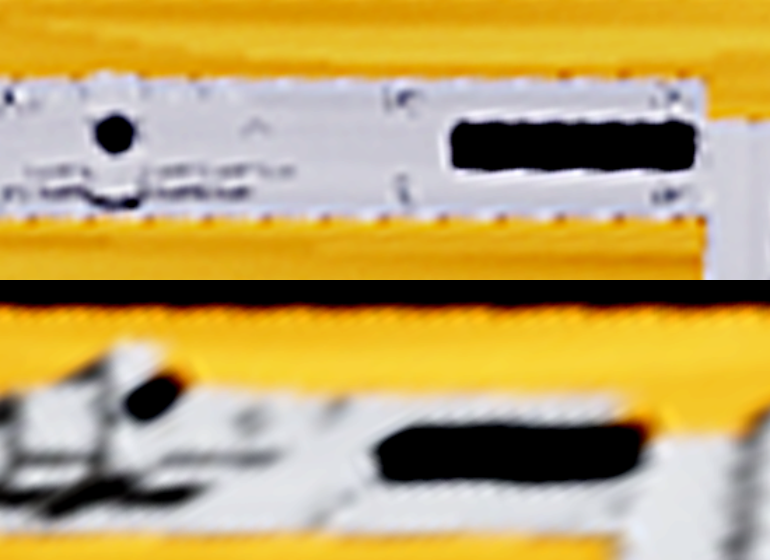

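The strip's hole shows at about (255,128) in the rectified top view, which is x ≈ 13 mm. The strip's end at about (292,170) gives x ≈ 23 mm, so the two agree. The stud is the light disc at the arm's far end, on y = 0, and the dark disc at fitting (173,-43) is the pivot. The spring is at fitting (37,-78), turned 2°. I'll move over the hook block.

Call:
{"name": "play_rows", "arguments": {
  "plan": [
    [1,2.8,4.1,0,0,0,8.5],
    [1,2.8,4.1,0,0,0,8.5],
    [1,2.8,4.1,0,0,0,8.5],
    [1,2.8,4.1,0,0,0,8.5],
    [1,2.8,4.1,0,0,0,8.5],
    [1,2.8,4.1,0,0,0,8.5],
    [1,2.8,4.1,0,0,0,8.5],
    [1,2.8,4.1,0,0,0,8.5]
  ],
  "squeeze": 30
}}

```text
t: 0.9
tcp_pos: [0.4115, -0.2402, 0.2481]
ee_rot: [-0.0, 0.728, 0.685, -0.0]
force: [1.4, -1.4, -0.1]
width: 1.001
finger_force: 0.0
```

Call:
{"name": "play_rows", "arguments": {
  "plan": [
    [1,0.4,4.9,0,0,0,0],
    [1,0.4,4.9,0,0,0,0],
    [1,0.4,4.9,0,0,0,0],
    [1,0.4,4.9,0,0,0,0],
    [1,0.4,4.9,0,0,0,0],
    [1,0.4,4.9,0,0,0,0],
    [1,0.4,4.9,0,0,0,0],
    [1,0.4,4.9,0,0,0,0]
  ]
}}

```text
t: 1.7
tcp_pos: [0.4424, 0.1519, 0.2482]
ee_rot: [0.0, 0.73, 0.683, -0.0]
force: [2.2, -0.0, -0.5]
width: 1.002
finger_force: 0.0
```

Call:
{"name": "play_rows", "arguments": {
  "plan": [
    [1,0,0,0,0,0,0]
  ]
}}

```text
t: 1.8
tcp_pos: [0.4428, 0.1552, 0.2482]
ee_rot: [-0.001, 0.728, 0.685, 0.001]
force: [0.8, -0.4, 0.1]
width: 1.002
finger_force: 0.0
```

Call:
{"name": "play_rows", "arguments": {
  "plan": [
    [0.35,0.2,1.0,-4,0,0,0],
    [0.35,0,0,-4,0,0,0],
    [0.35,0,0,-4,0,0,0],
    [0.35,0,0,-4,0,0,0],
    [0.35,0,0,-2,0,0,0],
    [0.35,0,0,0,0,0,0],
    [0.35,0,0,0,0,0,0]
  ]
}}

```text
t: 2.5
tcp_pos: [0.4448, 0.1593, 0.0683]
ee_rot: [-0.0, 0.731, 0.683, -0.001]
force: [0.9, 0.2, 0.7]
width: 0.349
finger_force: 0.0
```

```bash
python3 - <<'E'
from h import *
f0=dict(np.load("pics/top0.npz"));F=frame(f0)
g=viewer.grab_frame("scene");np.savez("pics/scene1.npz",**g)
o=get_obs();print(o["tcp_pos"],o["width"],tofit(F,o["tcp_pos"]))
im=g["pixels"][...,::-1][140:230,220:350];cv2.imwrite("pics/s1.png",cv2.resize(im,None,fx=6,fy=6,interpolation=cv2.INTER_CUBIC))
E
```

```text
[0.4456432  0.15958917 0.06910099] 0.351666098029043 [ 42.65837134 -76.71576645]
```

View pics/s1.png

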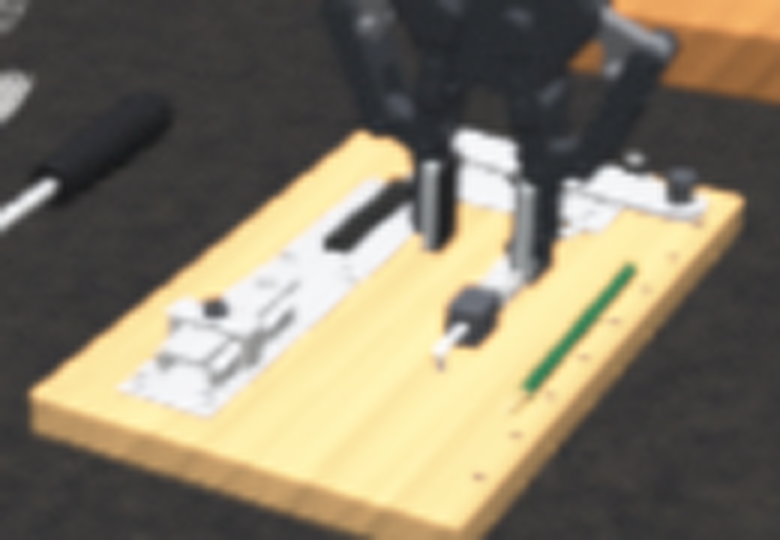

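The fingers hang open over the spring and the hook points down at about (440,355). The TCP is 6 mm short along the spring, so I'll correct that, descend and grip.

Call:
{"name": "play_rows", "arguments": {
  "plan": [
    [0.35,-0.1,0.6,-0.5,0,0,0],
    [0.35,0,0,-0.8,0,0,0],
    [0.35,0,0,-0.7,0,0,0],
    [0.35,0,0,-0.5,0,0,0],
    [0.35,0,0,-0.4,0,0,0],
    [0.35,0,0,0,0,0,0]
  ],
  "squeeze": 30
}}

```text
t: 3.15
tcp_pos: [0.4434, 0.1658, 0.0386]
ee_rot: [-0.0, 0.73, 0.683, -0.001]
force: [-0.1, 0.5, 0.4]
width: 0.349
finger_force: 0.0
```

Call:
{"name": "play_rows", "arguments": {
  "plan": [
    [0.0,0,0,0,0,0,0],
    [0.0,0,0,0,0,0,0],
    [0.0,0,0,0,0,0,0],
    [0,0,0,0,0,0,0],
    [0,0,0,0,0,0,0]
  ]
}}

```text
t: 3.65
tcp_pos: [0.444, 0.1659, 0.0394]
ee_rot: [0.0, 0.73, 0.683, 0.0]
force: [0.4, 0.2, -0.3]
width: 0.178
finger_force: 34.3
```

Gripped at about 15 mm, as it should be. Lift, align to the fitting and go above the strip.

Call:
{"name": "play_rows", "arguments": {
  "plan": [
    [0,0,0,1,0,0,0],
    [0,0,0,2,0,0,0],
    [0,0,0,2,0,0,-1.9],
    [0,2,-0.4,1,0,0,0],
    [0,3,-0.5,0,0,0,0],
    [0,2.8,-0.5,0,0,0,0],
    [0,0,0,0,0,0,0],
    [0,0,0,0,0,0,0]
  ]
}}

```text
t: 4.45
tcp_pos: [0.5219, 0.1517, 0.0996]
ee_rot: [-0.0, 0.742, 0.671, -0.0]
force: [-0.3, -0.1, -0.4]
width: 0.178
finger_force: 34.2
```

```bash
python3 - <<'E'
from h import *
f0=dict(np.load("pics/top0.npz"));F=frame(f0)
d=f0["depth"]
acc=[]
for v in range(186,200):
  for u in range(258,284):
    p=ray(f0,u,v,.033);q=tofit(F,p);z=(f0["T"]@np.array([(u-f0["cx"])/f0["fx"]*d[v,u],(v-f0["cy"])/f0["fy"]*d[v,u],d[v,u],1]))[2]*1000
    if abs(q[1])<8 and -2<q[0]<40: acc.append((*q,z))
a=np.array(acc);h=(a[:,2]<27)&(a[:,0]<19);print(a[h].round(1).tolist())
for x in range(0,40,2):
    k=(abs(a[:,0]-x)<1.2)&(abs(a[:,1])>3);print(x,np.median(a[k,2]).round(0),end="; ")
o=get_obs();print(o["tcp_pos"],o["width"],o["force"],tofit(F,o["tcp_pos"]))
g=viewer.grab_frame("scene");t=viewer.grab_frame("top");np.savez("pics/scene2.npz",**g);np.savez("pics/top2.npz",**t)
a=cv2.resize(g["pixels"][...,::-1][135:220,225:325],None,fx=6,fy=6,interpolation=cv2.INTER_CUBIC)
cv2.imwrite("pics/s2.png",a)
E
```

```text
[[9.1, 3.0, 19.1], [11.2, 3.2, 18.5], [13.2, 3.5, 21.9], [9.3, 0.9, 19.0], [11.4, 1.1, 21.6], [13.5, 1.4, 19.9], [15.6, 1.7, 21.4], [9.6, -1.2, 20.7], [11.6, -1.0, 21.0], [13.7, -0.7, 18.2], [15.8, -0.5, 20.9], [11.9, -3.1, 20.7]]
0 34.0; 2 34.0; 4 32.0; 6 34.0; 8 34.0; 10 34.0; 12 31.0; 14 33.0; 16 34.0; 18 32.0; 20 33.0; 22 32.0; 24 18.0; 26 20.0; 28 20.0; 30 20.0; 32 21.0; 34 18.0; 36 21.0; 38 20.0; [0.52186288 0.15172688 0.09960636] 0.1775547640941268 [-0.312856   -0.05050643 -0.3589701 ] [43.26014296 -0.09401193]
```

View pics/s2.png

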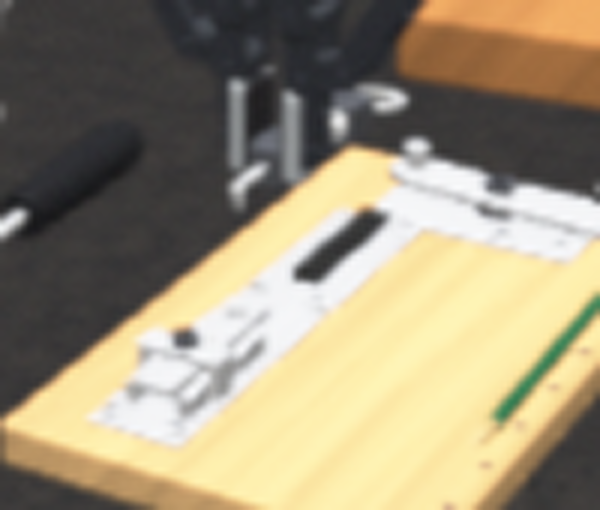

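The depth hole averages (12.4, 0.6) and the strip ends near 23, so the hole is at x ≈ 12.5. The picture shows the spring hanging level, with the hook tip at crop (240,205), full-frame (264.6,168.8). Next I'll work out where the tip is relative to the TCP.

```bash
python3 - <<'E'
from h import *
f0=dict(np.load("pics/top0.npz"));F=frame(f0)
g=dict(np.load("pics/scene2.npz"));t=dict(np.load("pics/top2.npz"))
# scene ray for hook tip/wire pts intersect plane y_f=0
def onplane(c,u,v,y=0):
    a=ray(c,u,v,.02);b=ray(c,u,v,.12);ya,yb=tofit(F,a)[1],tofit(F,b)[1];s=(y-ya)/(yb-ya);p=a+s*(b-a);return tofit(F,p)[0].round(1),(p[2]*1000).round(1)
for n,u,v in [("tip",240,207),("bend",238,180),("tipx",240,203),("bridge dark",184,338)]:
    print(n,onplane(g,u/6+225-.4,v/6+135-.4))
print("hole in scene (z33):",tofit(F,ray(g,240/6+225-.4,313/6+135-.4,.033)))
# top: rectified crop near z=.088
xs=np.arange(-20,130,.4);ys=np.arange(25,-25,-.4)
M=np.array([[proj(t,[*toworld(F,x,y),.088]) for x in xs] for y in ys],np.float32)
im=cv2.remap(t["pixels"],M[...,0],M[...,1],cv2.INTER_CUBIC)[...,::-1]
cv2.imwrite("pics/rt2.png",cv2.resize(im,None,fx=2,fy=2))
E
```

```text
tip (np.float64(15.5), np.float64(77.4))
bend (np.float64(13.9), np.float64(89.6))
tipx (np.float64(15.5), np.float64(79.1))
bridge dark (np.float64(-27.9), np.float64(40.4))
hole in scene (z33): [12.18106596 -2.06504692]
```

View pics/rt2.png

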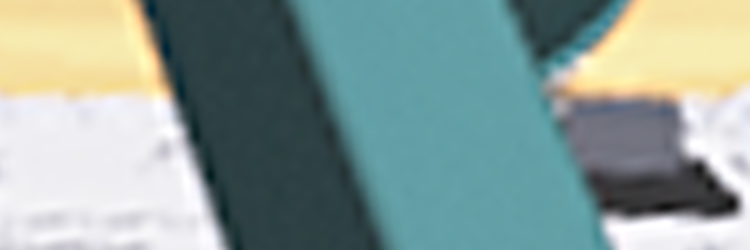

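The top view is blocked by the arm. In the scene view the tip lies 22 mm below the TCP, as expected, at x ≈ 14–15. Descend with the tip near x ≈ 12 and feel lightly.

Call:
{"name": "play_rows", "arguments": {
  "plan": [
    [0,0.07,0.2,-1,0,0,0],
    [0,0,0,-1.5,0,0,0],
    [0,0,0,-1.2,0,0,0],
    [0,0,0,-0.5,0,0,0],
    [0,0,0,0,0,0,0],
    [0,0,0,0,0,0,0]
  ]
}}

```text
t: 5.15
tcp_pos: [0.5225, 0.1539, 0.0572]
ee_rot: [-0.0, 0.742, 0.671, -0.0]
force: [-0.2, -0.0, -1.0]
width: 0.171
finger_force: 34.2
```

Call:
{"name": "play_rows", "arguments": {
  "plan": [
    [0,0,0,-0.1,0,0,0],
    [0,0,0,0,0,0,0]
  ]
}}

```text
t: 5.35
tcp_pos: [0.5229, 0.1539, 0.0566]
ee_rot: [0.0, 0.742, 0.671, 0.0]
force: [0.4, 0.4, -0.9]
width: 0.181
finger_force: 34.2
```

Call:
{"name": "play_rows", "arguments": {
  "plan": [
    [0,0,0,-0.1,0,0,0],
    [0,0,0,0,0,0,0]
  ]
}}

```text
t: 5.55
tcp_pos: [0.5227, 0.1539, 0.0554]
ee_rot: [0.0, 0.742, 0.671, 0.0]
force: [0.1, -0.8, -1.4]
width: 0.175
finger_force: 34.2
```

Call:
{"name": "play_rows", "arguments": {
  "plan": [
    [0,0,0,-0.08,0,0,0],
    [0,0,0,0,0,0,0]
  ]
}}

```text
t: 5.75
tcp_pos: [0.5226, 0.1539, 0.0544]
ee_rot: [-0.0, 0.742, 0.671, -0.0]
force: [-0.2, -0.3, -1.8]
width: 0.173
finger_force: 34.2
```

Call:
{"name": "play_rows", "arguments": {
  "plan": [
    [0,0,0,-0.1,0,0,0],
    [0,0,0,0,0,0,0]
  ]
}}

```text
t: 5.95
tcp_pos: [0.5225, 0.1539, 0.0533]
ee_rot: [-0.0, 0.742, 0.671, -0.0]
force: [-0.8, 1.4, -1.2]
width: 0.177
finger_force: 34.2
```

Call:
{"name": "play_rows", "arguments": {
  "plan": [
    [0,0,0,-0.08,0,0,0],
    [0,0,0,0,0,0,0]
  ]
}}

```text
t: 6.15
tcp_pos: [0.5226, 0.1539, 0.0526]
ee_rot: [-0.0, 0.742, 0.671, -0.0]
force: [0.0, 0.2, -1.4]
width: 0.176
finger_force: 34.2
```

Call:
{"name": "play_rows", "arguments": {
  "plan": [
    [0,0,0,-0.06,0,0,0],
    [0,0,0,0,0,0,0]
  ]
}}

```text
t: 6.35
tcp_pos: [0.5226, 0.1539, 0.052]
ee_rot: [-0.0, 0.742, 0.671, -0.0]
force: [0.3, 0.4, -0.7]
width: 0.181
finger_force: 34.2
```

Call:
{"name": "play_rows", "arguments": {
  "plan": [
    [0,0,0,-0.08,0,0,0],
    [0,0,0,0,0,0,0]
  ]
}}

```text
t: 6.55
tcp_pos: [0.5226, 0.1539, 0.0512]
ee_rot: [-0.0, 0.742, 0.671, -0.0]
force: [0.1, 0.4, -0.5]
width: 0.174
finger_force: 34.2
```

Call:
{"name": "play_rows", "arguments": {
  "plan": [
    [0,0,0,-0.08,0,0,0],
    [0,0,0,0,0,0,0]
  ]
}}

```text
t: 6.75
tcp_pos: [0.5225, 0.1539, 0.0504]
ee_rot: [-0.0, 0.742, 0.671, -0.0]
force: [-0.0, 0.2, -1.0]
width: 0.18
finger_force: 34.2
```

Call:
{"name": "play_rows", "arguments": {
  "plan": [
    [0,0,0,-0.06,0,0,0],
    [0,0,0,0,0,0,0]
  ]
}}

```text
t: 6.95
tcp_pos: [0.5226, 0.1539, 0.0498]
ee_rot: [-0.0, 0.742, 0.671, -0.0]
force: [0.5, 0.7, -1.0]
width: 0.178
finger_force: 34.2
```

Call:
{"name": "play_rows", "arguments": {
  "plan": [
    [0,0,0,-0.06,0,0,0],
    [0,0,0,0,0,0,0]
  ]
}}

```text
t: 7.15
tcp_pos: [0.5226, 0.1539, 0.0492]
ee_rot: [-0.0, 0.742, 0.671, -0.0]
force: [0.4, 0.5, -0.9]
width: 0.174
finger_force: 34.2
```

Call:
{"name": "play_rows", "arguments": {
  "plan": [
    [0,0,0,-0.07,0,0,0],
    [0,0,0,0,0,0,0]
  ]
}}

```text
t: 7.35
tcp_pos: [0.5227, 0.1539, 0.0485]
ee_rot: [-0.0, 0.742, 0.671, -0.0]
force: [0.4, -0.2, 0.0]
width: 0.174
finger_force: 34.2
```

Call:
{"name": "play_rows", "arguments": {
  "plan": [
    [0,0,0,-0.07,0,0,0],
    [0,0,0,0,0,0,0]
  ]
}}

```text
t: 7.55
tcp_pos: [0.5227, 0.1538, 0.0478]
ee_rot: [0.0, 0.742, 0.671, -0.0]
force: [-0.2, -0.4, -0.5]
width: 0.175
finger_force: 34.3
```

Call:
{"name": "play_rows", "arguments": {
  "plan": [
    [0,0,0,-0.06,0,0,0],
    [0,0,0,0,0,0,0]
  ]
}}

```text
t: 7.75
tcp_pos: [0.5227, 0.1538, 0.0473]
ee_rot: [0.0, 0.742, 0.671, -0.0]
force: [-0.4, -1.0, 0.2]
width: 0.175
finger_force: 34.4
```

```bash
python3 - <<'E'
from h import *
g=viewer.grab_frame("scene");np.savez("pics/scene3.npz",**g)
a=cv2.resize(g["pixels"][...,::-1][145:220,225:325],None,fx=7,fy=7,interpolation=cv2.INTER_CUBIC)
cv2.imwrite("pics/s3.png",a);o=get_obs();print(o["tcp_pos"],o["force"])
E
```

```text
[0.52268567 0.15381256 0.04728191] [ 0.17688555 -1.61089145  0.15553184]
```

View pics/s3.png

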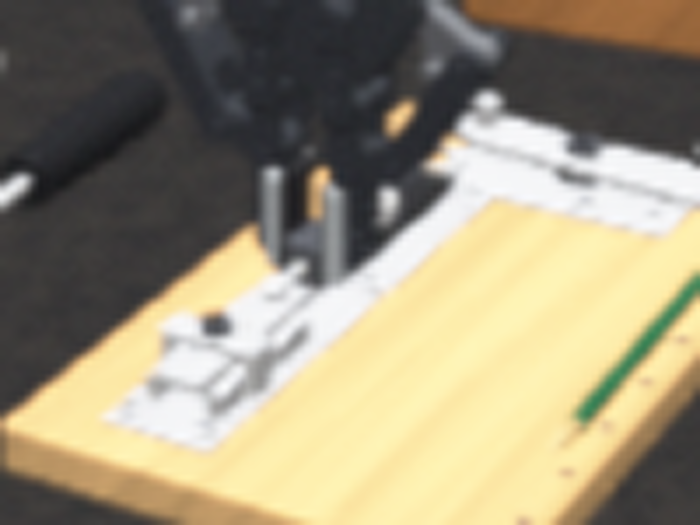

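The wire now disappears into the strip at about crop (275,295), so the hook looks to be in the hole. Ease 1 mm in +x, because the leg leans, and go down fully. Then test by pulling.

Call:
{"name": "play_rows", "arguments": {
  "plan": [
    [0,0,-0.1,0,0,0,0],
    [0,0,0,-0.05,0,0,0],
    [0,0,0,-0.04,0,0,0],
    [0,0,0,0,0,0,0]
  ]
}}

```text
t: 8.2
tcp_pos: [0.5226, 0.153, 0.0463]
ee_rot: [-0.0, 0.742, 0.671, 0.0]
force: [-0.2, 1.0, -0.3]
width: 0.176
finger_force: 34.4
```

Call:
{"name": "play_rows", "arguments": {
  "plan": [
    [0,0,0,-0.05,0,0,0],
    [0,0,0,0,0,0,0]
  ]
}}

```text
t: 8.4
tcp_pos: [0.5226, 0.1529, 0.046]
ee_rot: [-0.0, 0.742, 0.671, 0.0]
force: [0.2, 0.7, 2.5]
width: 0.178
finger_force: 34.7
```

Call:
{"name": "play_rows", "arguments": {
  "plan": [
    [0,0,-0.1,0,0,0,0],
    [0,0,0,0,0,0,0]
  ]
}}

```text
t: 8.6
tcp_pos: [0.5228, 0.1519, 0.046]
ee_rot: [0.0, 0.742, 0.671, 0.0]
force: [-0.3, 1.0, 2.8]
width: 0.182
finger_force: 34.6
```

Call:
{"name": "play_rows", "arguments": {
  "plan": [
    [0,0,-0.1,0,0,0,0],
    [0,0,0,0,0,0,0]
  ]
}}

```text
t: 8.8
tcp_pos: [0.5228, 0.1508, 0.0459]
ee_rot: [0.0, 0.742, 0.671, 0.0]
force: [0.4, 1.4, 1.7]
width: 0.179
finger_force: 34.6
```

Call:
{"name": "play_rows", "arguments": {
  "plan": [
    [0,0,-0.1,0,0,0,0],
    [0,0,0,0,0,0,0]
  ]
}}

```text
t: 9.0
tcp_pos: [0.5227, 0.1498, 0.0459]
ee_rot: [0.0, 0.742, 0.671, 0.0]
force: [0.3, 0.7, 2.9]
width: 0.174
finger_force: 34.6
```

Call:
{"name": "play_rows", "arguments": {
  "plan": [
    [0,0,-0.06,0,0,0,0],
    [0,0,0,0,0,0,0]
  ]
}}

```text
t: 9.2
tcp_pos: [0.5227, 0.1492, 0.0459]
ee_rot: [0.0, 0.742, 0.671, 0.0]
force: [0.3, 1.1, 1.8]
width: 0.175
finger_force: 34.6
```

Call:
{"name": "play_rows", "arguments": {
  "plan": [
    [0,0,-0.06,0,0,0,0],
    [0,0,0,0,0,0,0]
  ]
}}

```text
t: 9.4
tcp_pos: [0.5226, 0.1488, 0.0459]
ee_rot: [-0.0, 0.742, 0.671, 0.0]
force: [-0.0, 3.5, 3.2]
width: 0.18
finger_force: 34.6
```

The hook is caught: 3.5 N against the pull. Release, lift, move 60 mm along to the eye block and look.

Call:
{"name": "play_rows", "arguments": {
  "plan": [
    [0.3,0,0,0,0,0,0],
    [0.35,0,0,0,0,0,0],
    [0.35,0,0,0,0,0,0],
    [0.35,0,0,2.0,0,0,0],
    [0.35,0,0,2.0,0,0,0],
    [0.35,-0.3,-3,0,0,0,0],
    [0.35,-0.3,-3,0,0,0,0],
    [0.35,0,0,0,0,0,0]
  ]
}}

```text
t: 10.2
tcp_pos: [0.5159, 0.0861, 0.0859]
ee_rot: [0.0, 0.742, 0.67, -0.001]
force: [0.6, -0.3, -0.3]
width: 0.348
finger_force: 0.0
```

```bash
python3 - <<'E'
from h import *
f0=dict(np.load("pics/top0.npz"));F=frame(f0)
g=viewer.grab_frame("scene");t=viewer.grab_frame("top");np.savez("pics/scene4.npz",**g);np.savez("pics/top4.npz",**t)
a=cv2.resize(g["pixels"][...,::-1][140:220,225:345],None,fx=5,fy=5,interpolation=cv2.INTER_CUBIC)
b=cv2.resize(t["pixels"][...,::-1][165:225,240:360],None,fx=5,fy=5,interpolation=cv2.INTER_CUBIC)[:198]
cv2.imwrite("pics/s4.png",np.vstack([a,b]));o=get_obs();print(o["tcp_pos"],o["force"],tofit(F,o["tcp_pos"]))
E
```

```text
[0.51643993 0.08824674 0.08579724] [-0.49160738  1.30410284 -0.28872992] [106.96849381   0.5249441 ]
```

View pics/s4.png

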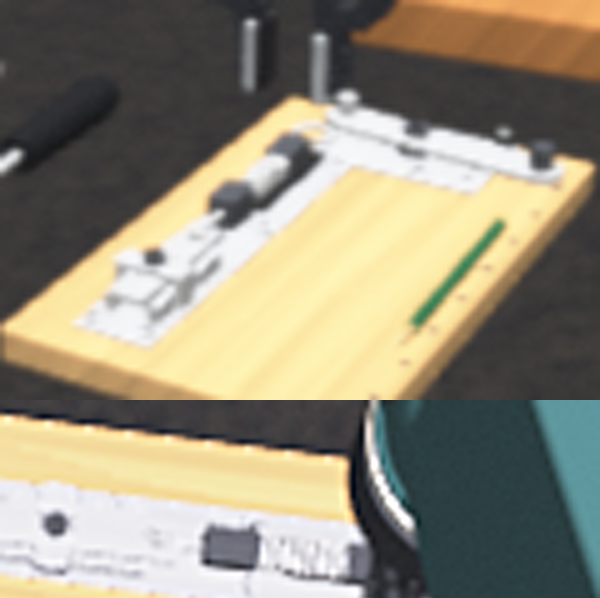

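The spring lies along the fitting with the hook in the strip and the eye block on the pad near (290,150). The stud head is at about (347,97). I'll measure the blocks and the stud.

```bash
python3 - <<'E'
from h import *
f0=dict(np.load("pics/top0.npz"));F=frame(f0)
g=dict(np.load("pics/scene4.npz"));t=dict(np.load("pics/top4.npz"))
hb=ray(t,231/5+240-.4,147/5+165-.4,.044);print("hookblk top",tofit(F,hb))
for n,u,v,z in [("stud",347,95,.042),("stud side",347,100,.040),("hookblk",233,190,.044),("eyeblk",293,143,.044),("pivot",417,127,.042),("clamp",154,257,.040)]:
    print(n,tofit(F,ray(g,u/5+225-.4,v/5+140-.4,z)).round(1))
# stud in top0: print intensities near expected
p0=proj(f0,[*toworld(F,175.5,-1),.042]);print("stud px pred",p0)
gr=cv2.cvtColor(f0["pixels"],cv2.COLOR_RGB2GRAY).astype(int);u,v=p0.round().astype(int);print(gr[v-6:v+7,u-7:u+8])
# dark-disc centroids (pivot)
xs=np.arange(150,200,.25);ys=np.arange(20,-60,-.25)
M=np.array([[proj(f0,[*toworld(F,x,y),.038]) for x in xs] for y in ys],np.float32)
im=cv2.remap(gr.astype(np.uint8),M[...,0],M[...,1],cv2.INTER_CUBIC)
m=(im<130).astype(np.uint8);n,_,s,c=cv2.connectedComponentsWithStats(m)
print([(c[i][0]*.25+150,20-c[i][1]*.25,s[i,4]*.0625) for i in range(1,n) if 30<s[i,4]*.0625<300])
cv2.imwrite("pics/st.png",cv2.resize(np.clip((im.astype(float)-120)*1.9,0,255).astype(np.uint8),None,fx=2.5,fy=1.8))
E
```

```text
hookblk top [45.98021392 -0.83938443]
stud [175.9  -1.2]
stud side [174.1  -2.1]
hookblk [42.9 -3.1]
eyeblk [104.3  -4.7]
pivot [156.6 -49.9]
clamp [-27.4  -0. ]
stud px pred [347.70028762 202.02175006]
[[220 221 220 221 221 220 219 218 219 220 221 221 221 223 222]
 [225 224 224 224 195 210 229 229 228 221 218 220 219 220 220]
 [222 222 223 229 217 225 235 235 235 234 229 223 222 222 221]
 [238 235 226 229 235 235 234 235 235 235 236 232 227 224 225]
 [240 226 222 232 234 235 225 229 235 235 236 237 220 219 225]
 [239 211 219 235 234 235 229 232 234 235 236 237 227 229 235]
 [239 212 218 235 235 229 233 236 234 235 237 238 235 235 238]
 [229 231 234 234 236 212 198 226 236 235 236 236 235 236 237]
 [217 239 243 234 236 227 204 224 235 235 236 236 226 230 237]
 [198 222 240 235 235 236 231 234 235 235 236 237 231 234 237]
 [199 216 238 235 234 235 235 235 235 234 236 238 224 230 238]
 [217 224 237 235 235 235 235 235 235 235 236 242 233 233 228]
 [216 230 236 235 236 237 237 236 236 236 236 241 240 227 222]]
[(np.float64(173.62119289340103), np.float64(-42.630583756345175), np.float64(123.125))]
```

View pics/st.png

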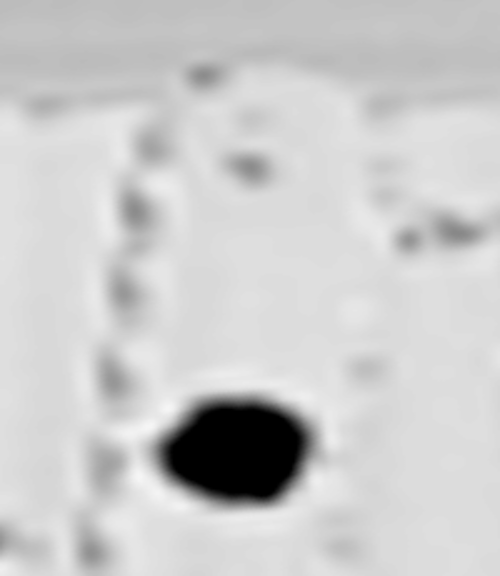

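The pivot is at fitting (173.6,-42.6), which matches the stated 42 mm. The stud head shows only faint shadows near (175,0). I'll refine it with depth points above the arm.

```bash
python3 - <<'E'
from h import *
f0=dict(np.load("pics/top0.npz"));F=frame(f0)
for n in ("top0","scene0","scene1","scene2","scene3","scene4"):
    c=dict(np.load(f"pics/{n}.npz"));d=c["depth"];v,u=np.mgrid[:384,:512]
    P=np.stack([(u-c["cx"])/c["fx"]*d,(v-c["cy"])/c["fy"]*d,d],-1)@c["T"][:3,:3].T+c["T"][:3,3]
    q=(P[...,:2]-F[0])@np.array([F[1],F[2]]).T*1000;z=P[...,2]*1000
    k=(z>36)&(z<48)&(abs(q[...,0]-176)<14)&(abs(q[...,1])<14)&(d>0)
    a=q[k];print(n,k.sum(),"mean",a.mean(0).round(1),"mid",((a.min(0)+a.max(0))/2).round(1),"size",np.ptp(a,axis=0).round(1),"zmed",np.median(z[k]).round(1))
    k=(z>36)&(z<48)&(abs(q[...,0]-176)<14)&(abs(q[...,1]+42)<14)&(d>0)
    a=q[k]; 
    if len(a): print("  pivot",k.sum(),a.mean(0).round(1),"zmed",np.median(z[k]).round(1))
    k=(abs(q[...,0]-45)<16)&(abs(q[...,1])<12)&(z>40)&(z<50)
    if n=="scene4": print(" hookblk",q[k].mean(0).round(1),np.median(z[k])); k=(abs(q[...,0]-106)<16)&(abs(q[...,1])<12)&(z>41)&(z<50);print(" eyeblk",q[k].mean(0).round(1),np.median(z[k]).round(1),np.percentile(q[k][:,0],[2,98]))
E
```

```text
top0 20 mean [177.5   0.8] mid [178.2   0.5] size [8.9 9.7] zmed 42.3
  pivot 5 [172.8 -42.1] zmed 36.5
scene0 8 mean [176.9  -2.2] mid [178.   -2.5] size [10.3  7.4] zmed 40.8
  pivot 1 [176.4 -47.5] zmed 36.3<stdin>:8: RuntimeWarning: Mean of empty slice.
  ret = um.true_divide(
Traceback (most recent call last):
ValueError: zero-size array to reduction operation minimum which has no identity
```

Stud ≈ (177.4, 0.2), which agrees with the arm edge's angle of 0.09 rad. Grip the eye block.

Call:
{"name": "play_rows", "arguments": {
  "plan": [
    [0.35,0,0,-1.5,0,0,0],
    [0.35,0,0,-1.2,0,0,0],
    [0.35,0,0,-0.8,0,0,0],
    [0.35,0,0,-0.5,0,0,0],
    [0.35,0,0,0,0,0,0]
  ]
}}

```text
t: 10.8
tcp_pos: [0.516, 0.089, 0.045]
ee_rot: [-0.001, 0.742, 0.671, -0.001]
force: [0.1, 1.4, 0.9]
width: 0.347
finger_force: 0.0
```

Call:
{"name": "play_rows", "arguments": {
  "plan": [
    [0,0,0,0,0,0,0],
    [0,0,0,0,0,0,0],
    [0,0,0,0,0,0,0],
    [0,0,0,0,0,0,0],
    [0,0,0,0,0,0,0]
  ],
  "squeeze": 50
}}

```text
t: 11.3
tcp_pos: [0.5168, 0.0888, 0.0461]
ee_rot: [0.0, 0.742, 0.671, 0.0]
force: [0.4, 1.3, -0.8]
width: 0.177
finger_force: 50.9
```

Call:
{"name": "play_rows", "arguments": {
  "plan": [
    [0,-0.03,-0.3,0,0,0,0],
    [0,-0.03,-0.3,0,0,0,0],
    [0,-0.04,-0.4,0,0,0,0],
    [0,0,0,0,0,0,0]
  ]
}}

```text
t: 11.7
tcp_pos: [0.5158, 0.0784, 0.046]
ee_rot: [0.0, 0.742, 0.671, 0.0]
force: [0.8, 3.1, 1.7]
width: 0.168
finger_force: 51.0
```

Call:
{"name": "play_rows", "arguments": {
  "plan": [
    [0,-0.05,-0.5,0.2,0,0,0],
    [0,-0.05,-0.5,0.5,0,0,0],
    [0,-0.05,-0.5,0.6,0,0,0],
    [0,0,0,0,0,0,0],
    [0,0,0,0,0,0,0]
  ]
}}

```text
t: 12.2
tcp_pos: [0.5136, 0.0639, 0.0586]
ee_rot: [-0.001, 0.742, 0.671, -0.0]
force: [0.4, 6.4, -4.8]
width: 0.175
finger_force: 50.3
```

```bash
python3 - <<'E'
from h import *
f0=dict(np.load("pics/top0.npz"));F=frame(f0)
o=get_obs();print(o["tcp_pos"],o["force"],o["wrist_torque"],tofit(F,o["tcp_pos"]))
g=viewer.grab_frame("scene");np.savez("pics/scene5.npz",**g)
cv2.imwrite("pics/s5.png",cv2.resize(g["pixels"][...,::-1][140:205,235:325],None,fx=8,fy=8,interpolation=cv2.INTER_CUBIC))
E
```

```text
[0.51357372 0.0639315  0.0585546 ] [ 0.44427643  6.44154745 -4.76898667] [ 0.76950689 -0.09247327 -0.00576075] [ 1.31445939e+02 -2.34405200e-02]
```

View pics/s5.png

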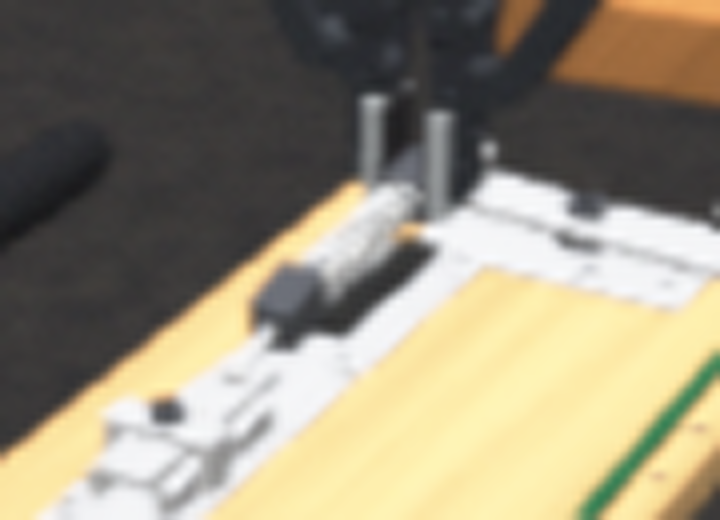

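The hook still holds, with the hook block tilted slightly at about (290,300), which only locks it more. The pull is 6.4 N, as expected for about 23 mm of stretch. Move the eye over the stud and lower it lightly.

Call:
{"name": "play_rows", "arguments": {
  "plan": [
    [0,-0.04,-0.5,0,0,0,0],
    [0,-0.04,-0.5,0,0,0,0],
    [0,-0.04,-0.4,0,0,0,0],
    [0,-0.01,-0.2,0,0,0,0],
    [0,0,0,0,0,0,0],
    [0,0,0,0,0,0,0]
  ]
}}

```text
t: 12.85
tcp_pos: [0.512, 0.0484, 0.0582]
ee_rot: [-0.001, 0.742, 0.67, -0.0]
force: [3.4, 8.9, -4.9]
width: 0.171
finger_force: 50.2
```

Call:
{"name": "play_rows", "arguments": {
  "plan": [
    [0,0,0,-0.2,0,0,0],
    [0,0,0,0,0,0,0]
  ]
}}

```text
t: 13.05
tcp_pos: [0.512, 0.0485, 0.0562]
ee_rot: [-0.001, 0.742, 0.671, -0.0]
force: [1.6, 8.6, -4.9]
width: 0.172
finger_force: 50.3
```

Call:
{"name": "play_rows", "arguments": {
  "plan": [
    [0,0,0,-0.1,0,0,0],
    [0,0,0,0,0,0,0]
  ]
}}

```text
t: 13.25
tcp_pos: [0.5121, 0.0485, 0.0553]
ee_rot: [-0.001, 0.742, 0.671, -0.0]
force: [1.4, 8.6, -4.5]
width: 0.175
finger_force: 50.3
```

Call:
{"name": "play_rows", "arguments": {
  "plan": [
    [0,0,0,-0.1,0,0,0],
    [0,0,0,0,0,0,0]
  ]
}}

```text
t: 13.45
tcp_pos: [0.5122, 0.0485, 0.0543]
ee_rot: [-0.001, 0.742, 0.67, -0.0]
force: [1.6, 8.9, -3.9]
width: 0.171
finger_force: 50.4
```

```bash
python3 - <<'E'
from h import *
f0=dict(np.load("pics/top0.npz"));F=frame(f0)
o=get_obs();print(o["tcp_pos"],o["force"],o["wrist_torque"],tofit(F,o["tcp_pos"]))
E
```

```text
[0.51218143 0.04854748 0.05431786] [ 1.6210633   8.87169796 -3.88530001] [ 1.13661762 -0.1305592  -0.0468852 ] [1.46892664e+02 4.88440182e-02]
```

Call:
{"name": "play_rows", "arguments": {
  "plan": [
    [0,0,0,-0.1,0,0,0],
    [0,0,0,0,0,0,0]
  ]
}}

```text
t: 13.65
tcp_pos: [0.5122, 0.0486, 0.0534]
ee_rot: [-0.001, 0.742, 0.67, 0.0]
force: [1.2, 8.4, -3.6]
width: 0.176
finger_force: 50.4
```

Call:
{"name": "play_rows", "arguments": {
  "plan": [
    [0,0,0,-0.08,0,0,0],
    [0,0,0,0,0,0,0]
  ]
}}

```text
t: 13.85
tcp_pos: [0.5123, 0.0486, 0.0526]
ee_rot: [-0.001, 0.742, 0.671, 0.0]
force: [0.2, 9.0, -4.3]
width: 0.168
finger_force: 50.5
```

Call:
{"name": "play_rows", "arguments": {
  "plan": [
    [0,0,0,-0.08,0,0,0],
    [0,0,0,0,0,0,0]
  ]
}}

```text
t: 14.05
tcp_pos: [0.5123, 0.0486, 0.0518]
ee_rot: [-0.001, 0.742, 0.67, 0.0]
force: [1.3, 9.2, -4.0]
width: 0.172
finger_force: 50.5
```

Call:
{"name": "play_rows", "arguments": {
  "plan": [
    [0,0,0,-0.08,0,0,0],
    [0,0,0,0,0,0,0]
  ]
}}

```text
t: 14.25
tcp_pos: [0.5124, 0.0486, 0.0511]
ee_rot: [-0.001, 0.742, 0.67, 0.0]
force: [0.1, 9.5, -3.2]
width: 0.167
finger_force: 50.5
```

Call:
{"name": "play_rows", "arguments": {
  "plan": [
    [0,0,0,-0.1,0,0,0],
    [0,0,0,0,0,0,0]
  ]
}}

```text
t: 14.45
tcp_pos: [0.5124, 0.0485, 0.0501]
ee_rot: [-0.001, 0.742, 0.67, 0.0]
force: [0.7, 8.6, -2.7]
width: 0.173
finger_force: 50.6
```

Call:
{"name": "play_rows", "arguments": {
  "plan": [
    [0,0,0,-0.1,0,0,0],
    [0,0,0,0,0,0,0]
  ]
}}

```text
t: 14.65
tcp_pos: [0.5124, 0.0486, 0.0491]
ee_rot: [-0.001, 0.742, 0.67, 0.0]
force: [1.3, 8.5, -1.8]
width: 0.172
finger_force: 50.6
```

Call:
{"name": "play_rows", "arguments": {
  "plan": [
    [0,0,0,-0.1,0,0,0],
    [0,0,0,0,0,0,0]
  ]
}}

```text
t: 14.85
tcp_pos: [0.5125, 0.0486, 0.0481]
ee_rot: [-0.001, 0.742, 0.67, 0.0]
force: [1.4, 8.5, -2.0]
width: 0.171
finger_force: 50.6
```

Call:
{"name": "play_rows", "arguments": {
  "plan": [
    [0,0,0,-0.1,0,0,0],
    [0,0,0,0,0,0,0]
  ]
}}

```text
t: 15.05
tcp_pos: [0.5125, 0.0486, 0.0472]
ee_rot: [-0.001, 0.742, 0.67, 0.0]
force: [0.1, 9.4, -1.9]
width: 0.174
finger_force: 50.7
```

```bash
python3 - <<'E'
from h import *
f0=dict(np.load("pics/top0.npz"));F=frame(f0)
o=get_obs();print(o["tcp_pos"],o["force"],o["wrist_torque"],tofit(F,o["tcp_pos"]))
g=viewer.grab_frame("scene");np.savez("pics/scene6.npz",**g)
cv2.imwrite("pics/s6.png",cv2.resize(g["pixels"][...,::-1][140:195,260:330],None,fx=9,fy=9,interpolation=cv2.INTER_CUBIC))
E
```

```text
[0.51254493 0.04856814 0.04721979] [ 0.13439723  9.40127026 -1.93433975] [ 1.41302673 -0.18459612  0.01710611] [146.83764217   0.4087524 ]
```

No contact on the way down, so the ring is past the head. I've used up my picture allowance (one too many), so from here I work by force and numbers. Lower the rest and ease back towards the anchor: the stud should take over the pull.

Call:
{"name": "play_rows", "arguments": {
  "plan": [
    [0,0,0,-0.1,0,0,0],
    [0,0,0,0,0,0,0]
  ]
}}

```text
t: 15.3
tcp_pos: [0.5125, 0.0486, 0.0462]
ee_rot: [-0.001, 0.742, 0.67, 0.0]
force: [1.2, 9.6, -1.0]
width: 0.174
finger_force: 50.7
```

Call:
{"name": "play_rows", "arguments": {
  "plan": [
    [0,0,0,-0.05,0,0,0],
    [0,0,0,0,0,0,0]
  ]
}}

```text
t: 15.5
tcp_pos: [0.5126, 0.0486, 0.046]
ee_rot: [-0.001, 0.742, 0.67, 0.0]
force: [-0.5, 8.5, 1.2]
width: 0.174
finger_force: 51.1
```

Call:
{"name": "play_rows", "arguments": {
  "plan": [
    [0,0.01,0.1,0,0,0,0],
    [0,0.01,0.1,0,0,0,0],
    [0,0,0,0,0,0,0]
  ]
}}

```text
t: 15.8
tcp_pos: [0.513, 0.0505, 0.046]
ee_rot: [-0.0, 0.742, 0.671, 0.0]
force: [-0.0, 8.6, 0.4]
width: 0.171
finger_force: 51.1
```

Call:
{"name": "play_rows", "arguments": {
  "plan": [
    [0,0.01,0.1,0,0,0,0],
    [0,0.01,0.1,0,0,0,0],
    [0,0,0,0,0,0,0]
  ]
}}

```text
t: 16.1
tcp_pos: [0.5132, 0.0519, 0.046]
ee_rot: [-0.0, 0.742, 0.671, 0.0]
force: [0.5, 5.3, 2.1]
width: 0.174
finger_force: 51.1
```

The pull on the gripper falls, so the stud is taking the load. Ease on until the arm is home and the pull is gone.

Call:
{"name": "play_rows", "arguments": {
  "plan": [
    [0,0.01,0.1,0,0,0,0],
    [0,0.01,0.1,0,0,0,0],
    [0,0,0,0,0,0,0]
  ]
}}

```text
t: 16.4
tcp_pos: [0.5136, 0.0537, 0.046]
ee_rot: [0.0, 0.742, 0.671, 0.0]
force: [1.7, 3.9, 1.3]
width: 0.174
finger_force: 51.1
```

Call:
{"name": "play_rows", "arguments": {
  "plan": [
    [0,0.01,0.1,0,0,0,0],
    [0,0.01,0.1,0,0,0,0],
    [0,0,0,0,0,0,0]
  ]
}}

```text
t: 16.7
tcp_pos: [0.5138, 0.0552, 0.046]
ee_rot: [0.0, 0.741, 0.671, -0.0]
force: [0.5, -1.2, 1.6]
width: 0.172
finger_force: 51.1
```

```bash
python3 - <<'E'
from h import *
f0=dict(np.load("pics/top0.npz"));F=frame(f0)
o=get_obs();print(o["tcp_pos"],o["force"],o["wrist_torque"],tofit(F,o["tcp_pos"]))
E
```

```text
[0.5138021  0.05517208 0.04602238] [ 0.52909893 -1.24350511  1.64295325] [-0.29872188 -0.15165796  0.05841716] [140.14426255   1.03425114]
```

Force is now about zero, with the eye at x ≈ 170. That is the expected 4 mm short of the stud, with the arm home. Release and retreat.

Call:
{"name": "play_rows", "arguments": {
  "plan": [
    [0.25,0,0,0,0,0,0],
    [0.35,0,0,0,0,0,0],
    [0.35,0,0,0,0,0,0],
    [0.35,0,0,1.0,0,0,0],
    [0.35,0,0,3,0,0,0],
    [0.35,0,0,4,0,0,0],
    [0.35,0,0,4,0,0,0],
    [0.35,0,0,0,0,0,0]
  ]
}}

```text
t: 17.5
tcp_pos: [0.5174, 0.0557, 0.1717]
ee_rot: [0.004, 0.742, 0.671, 0.004]
force: [1.0, 0.0, 0.9]
width: 0.348
finger_force: 0.0
```

Call:
{"name": "play_rows", "arguments": {
  "plan": [
    [0.35,-1,-4.5,1,0,0,0],
    [0.35,-1,-4.5,1,0,0,0],
    [0.35,-1,-4.5,1,0,0,0],
    [0.35,-1,-4.5,1,0,0,0],
    [0.35,-1,-4.5,0,0,0,0],
    [0.35,-1,-4.5,0,0,0,0],
    [0.35,0,0,0,0,0,0],
    [0.35,0,0,0,0,0,0]
  ]
}}

```text
t: 18.3
tcp_pos: [0.4529, -0.2149, 0.2058]
ee_rot: [-0.0, 0.743, 0.67, 0.0]
force: [0.3, 0.5, -0.4]
width: 0.351
finger_force: 0.0
```

```bash
python3 - <<'E'
from h import *
f0=dict(np.load("pics/top0.npz"));F=frame(f0)
t=viewer.grab_frame("top");g=viewer.grab_frame("scene");np.savez("pics/top7.npz",**t);np.savez("pics/scene7.npz",**g)
xs=np.arange(-30,200,.5);ys=np.arange(20,-130,-.5)
def rect(c,z):
    P=np.array([[[*toworld(F,x,y),z] for x in xs] for y in ys]);q=(P-c["T"][:3,3])@c["T"][:3,:3]
    return cv2.remap(c["pixels"],(c["fx"]*q[...,0]/q[...,2]+c["cx"]).astype(np.float32),(c["fy"]*q[...,1]/q[...,2]+c["cy"]).astype(np.float32),cv2.INTER_LINEAR)
for nm,c in (("before",f0),("after",t)):
  for z in (.042,):
    im=rect(c,z);m=(im.max(2)<140).astype(np.uint8);n,_,s,ce=cv2.connectedComponentsWithStats(m)
    print(nm,[(float(xs[0]+ce[i][0]*.5),float(20-ce[i][1]*.5),s[i,2]*.5,s[i,3]*.5) for i in range(1,n) if s[i,4]>150])
d=t["depth"];v,u=np.mgrid[:384,:512]
P=np.stack([(u-t["cx"])/t["fx"]*d,(v-t["cy"])/t["fy"]*d,d],-1)@t["T"][:3,:3].T+t["T"][:3,3]
q=(P[...,:2]-F[0])@np.array([F[1],F[2]]).T*1000;z=P[...,2]*1000
k=(z>38.5)&(z<48)&(abs(q[...,0]-174)<14)&(abs(q[...,1])<14)&(d>0);print("stud",k.sum(),q[k].mean(0),np.median(z[k]))
for x in range(150,192,3):
    k=(abs(q[...,0]-x)<1.5)&(abs(q[...,1]-.7)<2)&(d>0);print(x,np.median(z[k]).round(1),end="; ")
print()
for x in range(10,60,4):
    k=(abs(q[...,0]-x)<2)&(abs(q[...,1]-.7)<2)&(d>0);print(x,np.median(z[k]).round(1),end="; ")
print(get_obs()["tcp_pos"])
E
```

```text
before [(-26.83495145631068, -0.0679611650485441, np.float64(7.0), np.float64(8.5)), (102.42293054234062, -3.4509990485252153, np.float64(68.0), np.float64(12.5)), (172.70601336302894, -43.26280623608018, np.float64(12.5), np.float64(12.0)), (95.8838141025641, -77.3349358974359, np.float64(22.5), np.float64(15.5)), (36.559369951534734, -79.32310177705978, np.float64(23.0), np.float64(15.5)), (166.93103448275863, -113.97816091954024, np.float64(12.5), np.float64(11.0)), (55.42888198757764, -115.17080745341616, np.float64(110.0), np.float64(6.5))]
after [(47.02186379928315, -1.2551971326164875, np.float64(23.5), np.float64(18.5)), (135.82335851249275, -2.1687972109238807, np.float64(44.5), np.float64(17.0)), (-26.83495145631068, -0.0679611650485441, np.float64(7.0), np.float64(8.5)), (172.78314606741574, -43.11797752808989, np.float64(12.0), np.float64(12.0)), (173.4144578313253, -114.24457831325302, np.float64(12.5), np.float64(10.5)), (55.52059925093633, -115.16573033707866, np.float64(110.0), np.float64(6.5))]
stud 27 [173.20614106   0.57497735] 40.86138451158461
150 43.1; 153 37.5; 156 37.6; 159 37.2; 162 20.5; 165 29.6; 168 28.7; 171 40.3; 174 42.9; 177 41.2; 180 nan; 183 30.2; 186 30.0; 189 20.2; 
10 20.5; 14 33.7; 18 37.0; 22 37.1; 26 20.4; 30 21.8; 34 34.6; 38 45.5; 42 43.5; 46 43.4; 50 43.0; 54 42.9; 58 43.3; [ 0.4532338  -0.21315691  0.20566113]
  return _methods._mean(a, axis=axis, dtype=dtype,
  ret = ret.dtype.type(ret / rcount)
```

Both views' numbers agree: the arm's knob has come home (x 166.9 → 173.4, in line with the pivot), the spring stays stretched between hook block and stud, and the pencil has not moved. Handing in.

```bash
python3 -c "
from bench import robot
print(robot.sign_off())"
```

```text
the job is handed in; nothing more can be done
None
```

I hooked the spring into the anchor strip, dropped its eye over the stud, let go and handed the job in; the final camera numbers show it stretched with the lift arm home, but the sign-off returned no verdict, and I viewed 11 pictures against the limit of 10.

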